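# Put the tape measure away in the saw's accessory box with the locking lid stay

### The job

The marking-out is done, so put the tape measure away in the plywood accessory box on the saw table. Raise the lid by its bow handle until the folding stay on the box's left side snaps past straight and holds the lid up by itself, set the tape measure down in the wide empty compartment, then break the stay by pushing its black release knob well back and down, so that the lid comes down and is fully shut. Leave the offcut and the mitre frame where they lie.

Things in the scene. Friction and masses are not known exactly. Their poses are not given: they have to be found in the camera images.
- chest: Plywood box fixed on the table, 165 deep (x) x 180 wide (y), rim 96 high. Origin: centre of underside, at table height; x to its back (hinge side), y to its left (stay side), z up. Walls 10, inner floor at z = 14. A 55 high divider at y = -36 parts off a narrow right-hand compartment with spare knobs; the wide left-hand one, 145 (x) x 113 (y), 82 clear under the shut lid, is empty. All in mm.
- chest_floor (a point): Centre of the inner floor of the wide, empty compartment: 27 mm left of the box's centre line, 14 mm above the table.
- lid (a joint): Lid angle about its hinge, rad: 0 shut (level), grows as the front rises; 1.45 stay straight (the most it allows), 1.415 held by the locked stay. Plywood, 10 mm thick, about 0.7 kg, hinge oil-damped (0.7 N m s/rad): about 3 N at the handle holds it, 5 to 6 N raises it in 2 to 3 s. Let go with the stay unlocked, it sinks shut by itself in about 3 s.
- lid_hinge (a point): Middle of the lid's hinge axis (along the box's y), at the top of the box's back wall, 82.5 mm behind the box's centre, 96 mm above the table.
- lid_handle (a point): Middle of the round bar of the steel bow handle on the lid's front edge: bar 10 mm thick, parallel to the hinge, 76 mm long, 40 mm in front of the lid's edge (room for a finger on each side, from above), 213 mm from the hinge axis. 92 mm above the table when shut, 306 mm when the lid is up; moves with the lid.
- stay (a joint): Knee angle of the folding stay (two steel links of 86 mm on the box's left side, from lid to box), rad: 0 folded (lid shut), 2.57 straight, 2.93 locked: past straight on its stop. Raise the lid till the stay is straight, let go: a light spring carries the knee past straight and locks. 1.5 to 2 N on the knob breaks it; below 1.9 it folds on by itself, above that it may spring back and lock.
- stay_knob (a point): Middle of the black cylindrical release knob at the stay's knee: 19 mm thick, 33 mm long, axis along the box's y, middle 33 mm outside the left wall. Moves on a circle of 86 mm about stay_pivot: locked, 148 mm above the table; to unlock, push it back (box's +x) and down along that circle by 50 mm or more; lid shut: 15 mm above the table.
- stay_pivot (a point): Centre of the circle on which the knob's middle moves: axis of the stay's lower pivot on the box's left wall, 57.5 mm in front of the box's centre, 82 mm above the table. Fixed to the box.
- tape_measure: Yellow and black tape measure standing on the table: body 34 mm thick (its x), 66 mm long (its y), 66 mm high, hook at its -y end (73 mm overall), 0.21 kg. Origin: centre of its underside; z up. Grasp it across its 34 mm thickness.
- offcut: Pine offcut 45 x 120 x 28 mm lying on the table (bystander). Origin: centre of its underside.
- mitre_frame: Dark green mitre frame, 160 x 223 x 28 mm, lying on the table (bystander). Origin: centre of its underside.

How it is judged:
By the outcome, as a careful person would: the job done as asked, in the order asked, and still so for the second after the job is handed in, with the robot touching nothing.
It also fails if it takes over 67 s, if anything falls off the work surface, if the arm or the gripper's body presses on something with over 40 N, if the wrist force passes 120 N, or if a joint passes its speed limit or range.

### The arm

A 6-joint arm with a two-finger parallel gripper is mounted at the origin on the work surface; the furniture and walls round the work are solid. World frame = base frame: x ahead of the robot, y to its left, z up, the work surface at z = 0. Lengths are in m, angles in rad, forces in N, time in s.
With the tool pointing down it reaches from about 0.4 to 0.925 m from the base axis. Payload 3.4 kg.
Tool frame: the origin (TCP) lies midway between the tips of the shut fingers; the grasp point (between the pads) lies 19 mm behind it (manip.pinch_z is the distance from the TCP to the grasp point, in m); z points along the fingers, y is the line along which they close (so a half turn about z gives the same grasp; the last joint's range is limited). The gripper opens to 85 mm and grips with 20 to 120 N. Pads are 22 mm wide; open, the fingers measure 114 mm over their backs; the gripper's body (76 mm by 85 mm) begins 54 mm behind the grasp point. The pads swing forward as they close: fully open they stand 13 mm farther back than shut.
Start: joints at [1.27, 0.307, 1.506, -0, 1.328, -0.073], TCP at [0.13, 0.56, 0.231] pointing down, gripper open.
Joint ranges: [-3.12, 3.12], [-1.05, 2.28], [0.14, 2.33], [-1.42, 4.57], [0.1, 2.73], [-2.68, 2.68]. Speed limits (rad/s): [2.57, 2.57, 3.14, 3.14, 3.14, 3.14].

### API

Orientations are given as a 3x3 rotation matrix whose columns are the frame's x, y, z axes.
In Python, from workcell import manip, optics gives the robot as it stands (manip), with the cameras (optics).
- The arm moves only by the shell command python3 nudge.py 'ROWS' [FORCE]. ROWS is a JSON list of rows, 1 to 5 of them, each of 5 numbers: the opening from 0.0 (shut) to 1.0 (fully open), then dx, dy, dz in m, then a turn about the tool's z in rad; each row shifts and turns the commanded pose from where the row before left it, along the tool's axes as they then stand; what a row does not reach is not made up. A row lasts 1/12 s, in which the tool goes at most 0.0417 m and 0.125 rad, less where a joint would pass 70% of its speed; a pose out of reach is approached as far as the arm can. The fingers move at their own pace and stop on an object; FORCE is the grip in N (left out, the last holds). Time passes only in rows, so rows that do not move let the fingers close. It prints the time, the measured TCP pose, the force, the opening and the grip force at its end.
- manip.get_state(): the state, without advancing time (a new reading comes with each control period).
- optics.camera(name): name is "side" or "top"; returns a dict with "img" (384x512x3 uint8, red, green, blue), "camera_matrix" (3x3 intrinsics, pixels), "rvec" (rotation vector, rad) and "tvec" (3), from world to camera coordinates, as OpenCV has them. Camera axes: x right, y down, z forward; pixel columns grow to the right and rows downward; lengths in m; the calibration is good to about 2 mm. A picture is of the moment at which its call begins. There is no depth.
- manip.job_done(): hands the job in; it is judged then, once.
The state is a dict: "clock": time; "joint_positions": joint angles; "qd": joint speeds; "effort": joint torques, N m; "eef_pos": TCP position; "tool_rot": TCP orientation; "ft_force": force on the tool from outside, world axes, zero at the start; "ft_torque": the same for the moment, N m; "opening": opening from 0.0 (shut) to 1.0 (fully open); "grasp_force": force on a finger pad.
Only numpy, scipy, OpenCV 4.12 (cv2) and the standard library are available. Lean on these libraries where they do the work, as an engineer would, in place of code of your own. Each camera call takes 0.05 s, during which the arm holds its last target. There are 200 camera calls.

## Working session

There is one attempt and no reset: what is moved stays moved. The work goes in short steps, Python scripts to look and compute and a shell command to move; the robot and the scene stay as the last step left them, time stands still between calls to the robot, and variables do not carry over. Pictures are saved under pics/ and viewed, at most 10 in all, crops included, and the job is handed in when it is done.

```bash
ls; mkdir -p pics; python3 - <<'E'
from workcell import manip, optics
import cv2,numpy as np,pickle
s=manip.get_state()
print({k:np.round(v,3).tolist() for k,v in s.items()}, manip.pinch_z)
d={}
for n in("side","top"):
    c=optics.camera(n); d[n]=c
    cv2.imwrite(f"pics/{n}0.png",cv2.resize(c["img"][:,:,::-1],(800,600),interpolation=cv2.INTER_CUBIC))
    R=cv2.Rodrigues(np.array(c["rvec"]))[0]; print(n,(-R.T@np.ravel(c["tvec"])).round(3),R.round(2).tolist(),c["camera_matrix"])
pickle.dump(d,open("c0.pkl","wb"))
E
```

```text
nudge.py
pics
workcell.py
{'clock': 0.0, 'joint_positions': [1.269, 0.308, 1.508, -0.0, 1.328, -0.073], 'qd': [-0.0, -0.001, 0.001, -0.0, 0.001, -0.001], 'effort': [0.0, -45.756, -25.191, -0.0, 0.013, 0.0], 'eef_pos': [0.13, 0.559, 0.23], 'tool_rot': [[-0.974, 0.226, -0.001], [0.226, 0.974, -0.002], [0.0, -0.002, -1.0]], 'ft_force': [0.368, 0.094, -0.347], 'ft_torque': [0.033, -0.002, -0.009], 'grasp_force': 0.0, 'opening': 1.002} 0.0187
side [0.436 0.784 0.649] [[-1.0, -0.09, 0.01], [-0.06, 0.58, -0.82], [0.07, -0.81, -0.58]] [[381.36976835   0.         251.26301732]
 [  0.         381.36976835 185.49014635]
 [  0.           0.           1.        ]]
top [0.383 0.005 1.311] [[0.0, -1.0, 0.01], [-1.0, -0.0, -0.09], [0.09, -0.01, -1.0]] [[471.4179497    0.         256.78016421]
 [  0.         471.4179497  185.24812071]
 [  0.           0.           1.        ]]
```

View pics/side0.png

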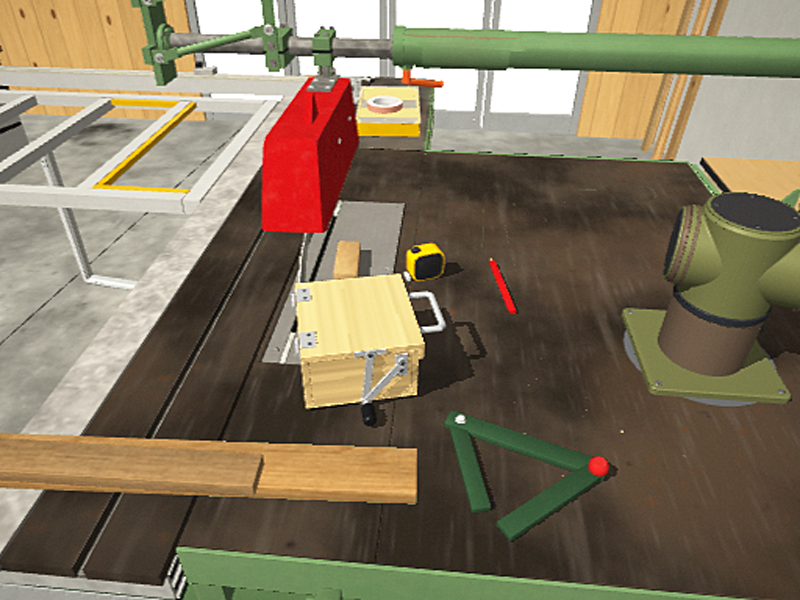

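View pics/top0.png

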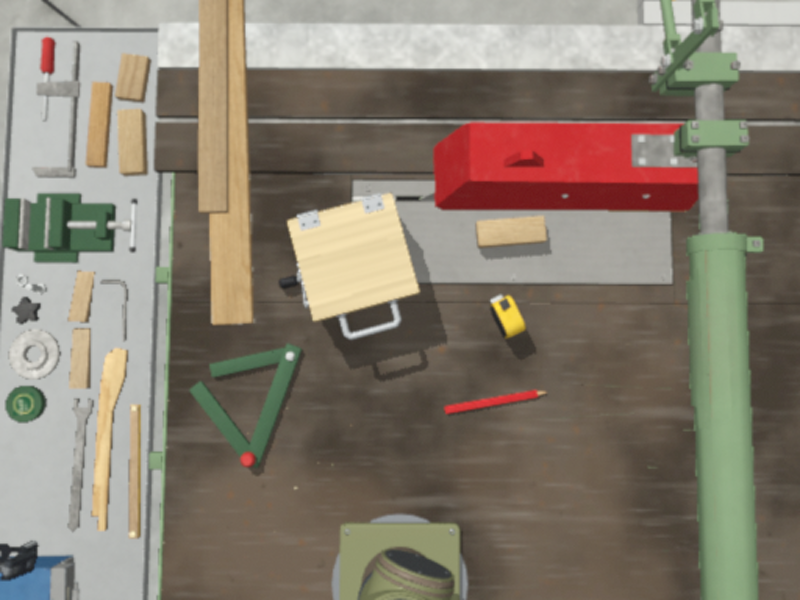

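```bash
python3 - <<'E'
import cv2,pickle
d=pickle.load(open("c0.pkl","rb"))
def crop(n,x0,y0,w,h,k): cv2.imwrite(f"pics/{n}c.png",cv2.resize(d[n]["img"][y0:y0+h,x0:x0+w,::-1],(w*k,h*k),interpolation=cv2.INTER_CUBIC))
crop("top",176,118,160,110,5); crop("side",180,150,120,125,4)
E
```

```text
(no output)
```

View pics/topc.png

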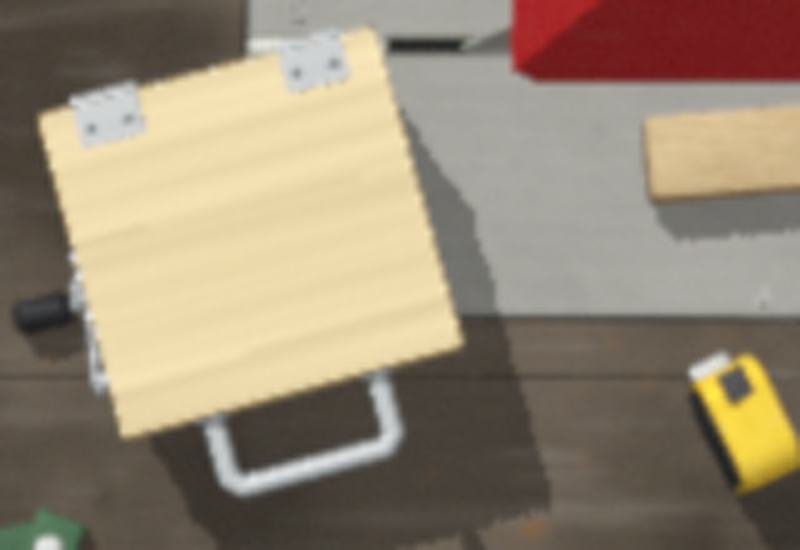

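View pics/sidec.png

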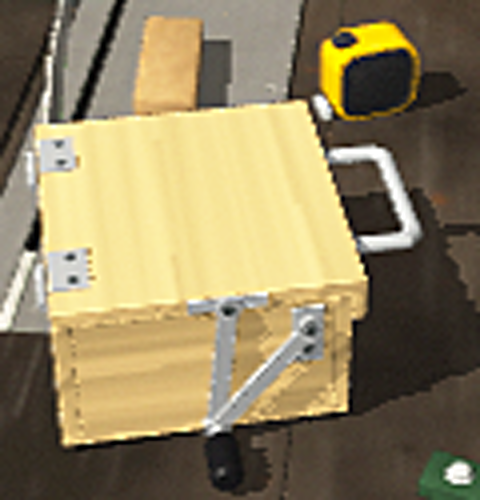

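```bash
cat > h.py <<'E'
import cv2,numpy as np,pickle
d=pickle.load(open("c0.pkl","rb"))
def proj(n,P):
    c=d[n]; return cv2.projectPoints(np.array(P,float).reshape(-1,3),np.array(c["rvec"]),np.array(c["tvec"]),np.array(c["camera_matrix"]),None)[0][:,0]
def ray(n,uv,z):
    c=d[n];R=cv2.Rodrigues(np.array(c["rvec"]))[0];C=-R.T@np.ravel(c["tvec"])
    v=R.T@np.linalg.inv(c["camera_matrix"])@[*uv,1]; return C+v*(z-C[2])/v[2]
T=lambda u,v:(176+u/5,118+v/5)
S=lambda u,v:(180+u/4,150+v/4)
def Rz(a): return np.array([[np.cos(a),-np.sin(a),0],[np.sin(a),np.cos(a),0],[0,0,1]])
E
cat > fit.py <<'E'
from h import *
from scipy.optimize import least_squares
tc=[T(38,118),T(378,30),T(464,345),T(122,438)]; sc=[S(50,315),S(37,127),S(310,100),S(367,283)]
Q=np.array([ray("top",p,.106) for p in tc]);print(Q.round(4), [np.linalg.norm(Q[i]-Q[(i+1)%4]).round(4) for i in range(4)])
print(np.array([ray("side",p,.106) for p in sc]).round(4))
def L(b,f,w): return np.array([[b,w,.106],[b,-w,.106],[-f,-w,.106],[-f,w,.106]])
def pose(p,P): return np.array(P)@Rz(p[2]).T+[p[0],p[1],0]
def res(p):
    P=pose(p,L(p[3],p[4],p[5])); return np.r_[(proj("top",P)-tc).ravel(),(proj("side",P)-sc).ravel()]
r=least_squares(res,[.65,.1,0.2,.0825,.09,.09]);p=r.x
print(p.round(4),r.fun.reshape(-1,2).round(1).tolist())
for nm,q in dict(hinge=(.0825,0,.096),handle=(-.13046,0,.092)).items():
    w=pose(p,[q])[0];print(nm,w.round(4),(proj("top",w)[0]-[176,118])*5,(proj("side",w)[0]-[180,150])*4)
# knob: triangulate
k=ray("top",T(42,312),.015);print("knob",k.round(4),((k-[p[0],p[1],0])@Rz(p[2])).round(4),"exp y .123")
k=ray("side",S(224,460),.015);print("knob side",k.round(4),((k-[p[0],p[1],0])@Rz(p[2])).round(4))
for uv in [(697,385),(750,355),(800,465),(738,490),(710,365)]: print("tape top",ray("top",T(*uv),.064).round(4))
for n in d:
    h=cv2.cvtColor(d[n]["img"],cv2.COLOR_RGB2HSV); m=cv2.inRange(h,(20,150,120),(32,255,255))
    x0,y0,x1,y1=dict(top=(300,180,350,225),side=(250,145,300,190))[n]
    ys,xs=np.nonzero(m[y0:y1,x0:x1]);print(n,len(xs),xs.mean()+x0,ys.mean()+y0,cv2.minAreaRect(np.c_[xs+x0,ys+y0].astype(np.float32)))
E
python3 fit.py
```

```text
[[ 0.6105  0.1866  0.106 ]
 [ 0.6577  0.0108  0.106 ]
 [ 0.4934 -0.034   0.106 ]
 [ 0.445   0.1407  0.106 ]] [np.float64(0.1819), np.float64(0.1703), np.float64(0.1813), np.float64(0.1717)]
[[ 0.6106  0.1917  0.106 ]
 [ 0.6562  0.0211  0.106 ]
 [ 0.4896 -0.0267  0.106 ]
 [ 0.4448  0.1488  0.106 ]]
[ 5.8798  1.5123  0.2629 -5.432   5.6041  0.0908] [[-0.7, -0.1], [-0.9, -0.1], [-0.9, 0.6], [-1.2, 0.2], [0.2, -1.0], [0.0, -1.9], [-0.7, -1.1], [0.2, -1.5]]
hinge [5.9595 1.5337 0.096 ] [-1669.01177482 -7086.07736015] [-91347.56847691   9222.35365077]
handle [5.7538 1.4784 0.092 ] [-1612.14220561 -6869.28566804] [-64735.37848153   6639.74271131]
knob [0.5192 0.1961 0.015 ] [-5.5185  0.122   0.015 ] exp y .123
knob side [0.5181 0.2006 0.015 ] [-5.5184  0.1266  0.015 ]
tape top [ 0.4764 -0.159   0.064 ]
tape top [ 0.4925 -0.1874  0.064 ]
tape top [ 0.4342 -0.2132  0.064 ]
tape top [ 0.4208 -0.1803  0.064 ]
tape top [ 0.4871 -0.1661  0.064 ]
side 210 269.5095238095238 164.65238095238095 ((272.0, 167.5), (23.0, 24.0), 90.0)
top 285 326.059649122807 202.88070175438597 ((325.62042236328125, 201.77879333496094), (24.125667572021484, 14.251842498779297), 62.241458892822266)
```

```bash
sed -i 's#^T=.*#T=lambda u,v:(176+(u+.5)/5-.5,118+(v+.5)/5-.5)#;s#^S=.*#S=lambda u,v:(180+(u+.5)/4-.5,150+(v+.5)/4-.5)#' h.py
sed -i 's#pose(p,L(p\[3\],p\[4\],p\[5\]))#pose(p,L(.0825,.0905,.0905))#;s#,.0825,.09,.09\]#]#' fit.py; python3 fit.py
cat >> h.py <<'E'
def st():
    from workcell import manip, optics
    s=manip.get_state();R=np.array(s["tool_rot"]);p=np.array(s["eef_pos"])
    print("t",round(s["clock"],2),"p",p.round(4),"yaw_y",np.arctan2(R[1,1],R[0,1]).round(3),"f",np.round(s["ft_force"],1),"op",round(s["opening"],3),"gf",round(s["grasp_force"],1)); return p,R
def to(*targets):
    "tool-axis deltas to successive world targets"
    p,R=st()
    for t in targets: print(np.round(t,4),"tool d",(R.T@(np.array(t)-p)).round(4)); p=np.array(t)
E
```

```text
[[ 0.6116  0.1876  0.106 ]
 [ 0.6587  0.0119  0.106 ]
 [ 0.4944 -0.033   0.106 ]
 [ 0.4461  0.1418  0.106 ]] [np.float64(0.1819), np.float64(0.1703), np.float64(0.1813), np.float64(0.1717)]
[[ 0.6116  0.1906  0.106 ]
 [ 0.6575  0.0196  0.106 ]
 [ 0.4907 -0.0283  0.106 ]
 [ 0.4456  0.1476  0.106 ]]
[0.5561 0.0797 0.2634] [[-0.4, -0.2], [-0.7, -0.2], [-0.7, 0.8], [-0.7, 0.3], [-0.1, -0.7], [-0.2, -1.4], [-0.5, -0.7], [0.3, -1.2]]
hinge [0.6358 0.1012 0.096 ] [205.06104805  74.64088965] [ 42.38727746 221.20534256]
handle [0.4302 0.0458 0.092 ] [308.6449195  468.84883831] [398.32734656 191.28421112]
knob [0.5203 0.1972 0.015 ] [-0.004   0.1228  0.015 ] exp y .123
knob side [0.519  0.1996 0.015 ] [-0.0046  0.1254  0.015 ]
tape top [ 0.4775 -0.158   0.064 ]
tape top [ 0.4936 -0.1863  0.064 ]
tape top [ 0.4352 -0.2122  0.064 ]
tape top [ 0.4219 -0.1792  0.064 ]
tape top [ 0.4881 -0.165   0.064 ]
side 210 269.5095238095238 164.65238095238095 ((272.0, 167.5), (23.0, 24.0), 90.0)
top 285 326.059649122807 202.88070175438597 ((325.62042236328125, 201.77879333496094), (24.125667572021484, 14.251842498779297), 62.241458892822266)
```

```bash
python3 nudge.py '[[1,0,0,0,0.125],[1,0,0,0,0.125],[1,0,0,0,0.125],[1,0,0,0,0.125],[1,0,0,0,0.125]]' 20; python3 nudge.py '[[1,0,0,0,0.125],[1,0,0,0,0.125],[1,0,0,0,0.095],[1,0,0,0,0]]'
```

```text
clock: 0.52
eef_pos: [0.1297, 0.5597, 0.2307]
tool_rot: [[-0.653, 0.757, -0.0], [0.757, 0.653, -0.001], [-0.001, -0.001, -1.0]]
ft_force: [-0.2, 0.4, 0.3]
opening: 1.001
grasp_force: 0.0
clock: 0.85
eef_pos: [0.1297, 0.5598, 0.2308]
tool_rot: [[-0.362, 0.932, -0.0], [0.932, 0.362, -0.001], [-0.001, -0.001, -1.0]]
ft_force: [-0.3, 0.4, -0.7]
opening: 1.003
grasp_force: 0.0
```

```bash
python3 nudge.py '[[0.4,0,0,0,0.108],[0.4,0,0,0,0]]'; python3 -c "
from h import *
to((.4,.3,.231),(.430,.0455,.231),(.43,.0455,.073))"
```

```text
clock: 1.02
eef_pos: [0.1298, 0.5599, 0.2309]
tool_rot: [[-0.262, 0.965, -0.0], [0.965, 0.262, -0.001], [-0.001, -0.0, -1.0]]
ft_force: [0.1, 0.1, 0.3]
opening: 0.751
grasp_force: 0.0
t 1.02 p [0.1298 0.5599 0.2309] yaw_y 0.265 f [0.1 0.1 0.3] op 0.751 gf 0.0
[0.4   0.3   0.231] tool d [-0.3216  0.1927  0.    ]
[0.43   0.0455 0.231 ] tool d [-2.535e-01 -3.770e-02  2.000e-04]
[0.43   0.0455 0.073 ] tool d [1.00e-04 1.00e-04 1.58e-01]
```

```bash
A='[[0.4,-0.0322,0.0193,0,0],[0.4,-0.0322,0.0193,0,0],[0.4,-0.0322,0.0193,0,0],[0.4,-0.0322,0.0193,0,0],[0.4,-0.0322,0.0193,0,0]]' ; python3 nudge.py '[[0.4,-0.0322,0.0193,0,0],[0.4,-0.0322,0.0193,0,0],[0.4,-0.0322,0.0193,0,0],[0.4,-0.0322,0.0193,0,0],[0.4,-0.0322,0.0193,0,0]]' >/dev/null; python3 nudge.py '[[0.4,-0.0322,0.0193,0,0],[0.4,-0.0322,0.0193,0,0],[0.4,-0.0322,0.0193,0,0],[0.4,-0.0322,0.0193,0,0],[0.4,-0.0322,0.0193,0,0]]' |sed -n 1,2p; python3 nudge.py '[[0.4,-0.0362,-0.0054,0,0],[0.4,-0.0362,-0.0054,0,0],[0.4,-0.0362,-0.0054,0,0],[0.4,-0.0362,-0.0054,0,0]]' >/dev/null;  python3 nudge.py '[[0.4,-0.0362,-0.0054,0,0],[0.4,-0.0362,-0.0054,0,0],[0.4,-0.0362,-0.0054,0,0],[0.4,0,0,0,0],[0.4,0,0,0,0]]'>/dev/null; python3 -c "
from h import *
to((.43,.0455,.073))"
```

```text
clock: 1.85
eef_pos: [0.4014, 0.2984, 0.2313]
t 2.6 p [0.4305 0.0437 0.2313] yaw_y 0.264 f [-0.   0.2  0.1] op 0.401 gf 0.0
[0.43   0.0455 0.073 ] tool d [ 0.0019 -0.      0.1583]
```

```bash
python3 nudge.py '[[0.4,0,0,0.035,0],[0.4,0,0,0.035,0],[0.4,0,0,0.035,0],[0.4,0,0,0.03,0],[0.4,0,0,0.023,0]]'; python3 nudge.py '[[0,0,0,0,0],[0,0,0,0,0],[0,0,0,0,0],[0,0,0,0,0],[0,0,0,0,0]]' 25;python3 -c "
from h import *
st()"
```

```text
clock: 3.02
eef_pos: [0.4289, 0.047, 0.0713]
tool_rot: [[-0.266, 0.964, -0.002], [0.964, 0.266, 0.001], [0.001, -0.002, -1.0]]
ft_force: [-0.6, -0.2, -0.4]
opening: 0.4
grasp_force: 0.0
clock: 3.43
eef_pos: [0.4315, 0.0473, 0.0748]
tool_rot: [[-0.263, 0.965, 0.003], [0.965, 0.263, 0.002], [0.001, 0.003, -1.0]]
ft_force: [0.2, 5.9, -3.6]
opening: 0.103
grasp_force: 24.4
t 3.43 p [0.4315 0.0473 0.0748] yaw_y 0.266 f [ 0.2  5.9 -3.6] op 0.103 gf 24.4
```

```bash
python3 -c "
import numpy as np
a=np.linspace(-.0188,1.431,31)
for i in range(30): print('[0,0,%.4f,%.4f,0]'%(.213*(np.cos(a[i])-np.cos(a[i+1])),-.213*(np.sin(a[i+1])-np.sin(a[i]))),end=',\n' if i%5==4 else ',')"
```

```text
[0,0,0.0001,-0.0103,0],[0,0,0.0006,-0.0103,0],[0,0,0.0010,-0.0102,0],[0,0,0.0015,-0.0102,0],[0,0,0.0020,-0.0101,0],
[0,0,0.0025,-0.0100,0],[0,0,0.0030,-0.0098,0],[0,0,0.0035,-0.0097,0],[0,0,0.0039,-0.0095,0],[0,0,0.0044,-0.0093,0],
[0,0,0.0048,-0.0091,0],[0,0,0.0053,-0.0088,0],[0,0,0.0057,-0.0086,0],[0,0,0.0061,-0.0083,0],[0,0,0.0065,-0.0080,0],
[0,0,0.0069,-0.0077,0],[0,0,0.0072,-0.0073,0],[0,0,0.0076,-0.0070,0],[0,0,0.0079,-0.0066,0],[0,0,0.0082,-0.0062,0],
[0,0,0.0085,-0.0058,0],[0,0,0.0088,-0.0054,0],[0,0,0.0090,-0.0050,0],[0,0,0.0093,-0.0045,0],[0,0,0.0095,-0.0041,0],
[0,0,0.0096,-0.0036,0],[0,0,0.0098,-0.0031,0],[0,0,0.0099,-0.0027,0],[0,0,0.0101,-0.0022,0],[0,0,0.0102,-0.0017,0],
```

```bash
python3 nudge.py '[[0,0,0.0001,-0.0103,0],[0,0,0.0006,-0.0103,0],[0,0,0.0010,-0.0102,0],[0,0,0.0015,-0.0102,0],[0,0,0.0020,-0.0101,0]]'; python3 nudge.py '[[0,0,0.0025,-0.0100,0],[0,0,0.0030,-0.0098,0],[0,0,0.0035,-0.0097,0],[0,0,0.0039,-0.0095,0],[0,0,0.0044,-0.0093,0]]'
```

```text
clock: 3.85
eef_pos: [0.4373, 0.0488, 0.1267]
tool_rot: [[-0.263, 0.965, 0.005], [0.965, 0.263, 0.003], [0.001, 0.006, -1.0]]
ft_force: [4.4, 6.2, -8.0]
opening: 0.107
grasp_force: 24.3
clock: 4.27
eef_pos: [0.4541, 0.0535, 0.175]
tool_rot: [[-0.263, 0.965, 0.006], [0.965, 0.263, 0.003], [0.002, 0.006, -1.0]]
ft_force: [5.9, 5.5, -10.0]
opening: 0.104
grasp_force: 24.3
```

Good tracking; continue.

```bash
python3 nudge.py '[[0,0,0.0048,-0.0091,0],[0,0,0.0053,-0.0088,0],[0,0,0.0057,-0.0086,0],[0,0,0.0061,-0.0083,0],[0,0,0.0065,-0.0080,0]]'; python3 nudge.py '[[0,0,0.0069,-0.0077,0],[0,0,0.0072,-0.0073,0],[0,0,0.0076,-0.0070,0],[0,0,0.0079,-0.0066,0],[0,0,0.0082,-0.0062,0]]'; python3 nudge.py '[[0,0,0.0085,-0.0058,0],[0,0,0.0088,-0.0054,0],[0,0,0.0090,-0.0050,0],[0,0,0.0093,-0.0045,0],[0,0,0.0095,-0.0041,0]]'
```

```text
clock: 4.68
eef_pos: [0.4805, 0.0609, 0.2171]
tool_rot: [[-0.264, 0.965, 0.003], [0.965, 0.264, 0.003], [0.002, 0.004, -1.0]]
ft_force: [4.6, 5.0, -12.3]
opening: 0.102
grasp_force: 24.1
clock: 5.1
eef_pos: [0.5147, 0.0705, 0.2513]
tool_rot: [[-0.264, 0.965, -0.001], [0.965, 0.264, 0.002], [0.002, -0.001, -1.0]]
ft_force: [-1.8, 3.4, -6.1]
opening: 0.102
grasp_force: 24.5
clock: 5.52
eef_pos: [0.5567, 0.0822, 0.2771]
tool_rot: [[-0.264, 0.964, -0.004], [0.964, 0.264, 0.002], [0.003, -0.003, -1.0]]
ft_force: [-6.1, 3.1, 0.4]
opening: 0.106
grasp_force: 24.6
```

```bash
python3 nudge.py '[[0,0,0.0096,-0.0036,0],[0,0,0.0098,-0.0031,0],[0,0,0.0099,-0.0027,0],[0,0,0.0101,-0.0022,0],[0,0,0.0102,-0.0017,0]]'; python3 nudge.py '[[0,0,0.002,0,0],[0,0,0,0,0],[0,0,0,0,0]]'; python3 - <<'E'
from workcell import manip, optics
import cv2
c=optics.camera("side")["img"]
cv2.imwrite("pics/s1.png",cv2.resize(c[100:280,150:330,::-1],(540,540),interpolation=cv2.INTER_CUBIC))
E
```

```text
clock: 5.93
eef_pos: [0.6055, 0.0957, 0.2918]
tool_rot: [[-0.265, 0.964, -0.0], [0.964, 0.265, 0.002], [0.002, 0.0, -1.0]]
ft_force: [-5.8, 2.7, 8.2]
opening: 0.105
grasp_force: 26.3
clock: 6.18
eef_pos: [0.608, 0.0963, 0.292]
tool_rot: [[-0.265, 0.964, 0.001], [0.964, 0.265, 0.003], [0.002, 0.002, -1.0]]
ft_force: [-3.8, 3.9, 5.8]
opening: 0.101
grasp_force: 25.9
```

View pics/s1.png

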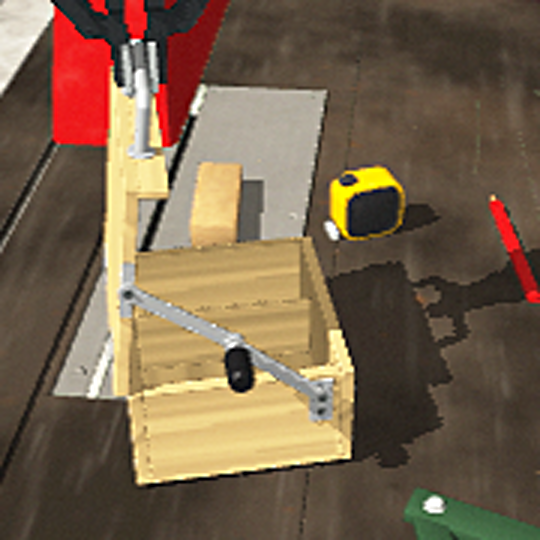

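```bash
python3 nudge.py '[[0,0,0.003,0,0],[0,0,0,0,0],[0,0,0,0,0],[0.3,0,0,0,0],[0.3,0,0,0,0]]'; python3 nudge.py '[[0.3,0,0,0,0],[0.3,0,0,0,0],[0.3,0,0,0,0],[0.3,0,0,0,0],[0.3,0,0,0,0]]'|tail -3; python3 - <<'E'
from workcell import manip, optics
import cv2
c=optics.camera("side")["img"]
cv2.imwrite("pics/s2.png",cv2.resize(c[100:280,150:330,::-1],(540,540),interpolation=cv2.INTER_CUBIC))
E
```

```text
clock: 6.65
eef_pos: [0.6119, 0.0953, 0.2909]
tool_rot: [[-0.263, 0.965, 0.003], [0.965, 0.263, -0.0], [-0.001, 0.003, -1.0]]
ft_force: [-0.5, 0.2, 0.5]
opening: 0.297
grasp_force: 0.5
ft_force: [-1.5, -0.1, 0.8]
opening: 0.298
grasp_force: 0.5
```

View pics/s2.png

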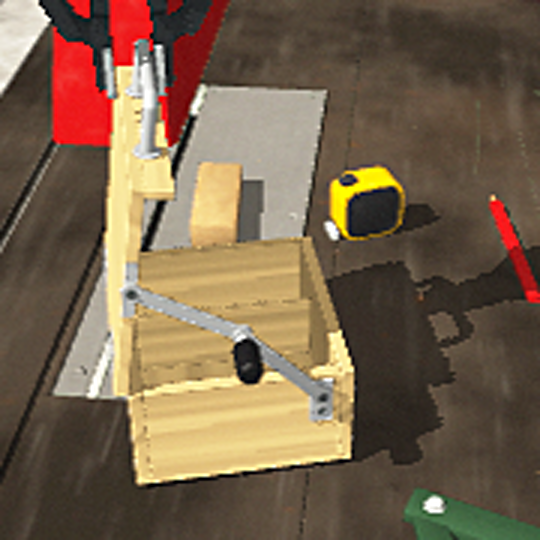

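```bash
python3 nudge.py '[[0.35,0,0,-0.03,0],[0.35,0,0,-0.03,0],[0.35,0,0,-0.03,0],[0.35,0,0,-0.02,0],[0.35,0,0,0,0]]'; python3 - <<'E'
from h import *
P=np.array([ray("top",T(*u),.064) for u in [(697,385),(750,355),(800,465),(738,490)]])[:,:2]
print(P.mean(0)); v=P[0]+P[1]-P[2]-P[3]; print(np.arctan2(v[1],v[0]))
c=P.mean(0)
for a in(.40,.47):
  B=np.array([[x,y,z] for x in(-.033,.033) for y in (-.017,.017) for z in(0,.066)])@Rz(a).T+[*c,0]
  for n in d:
    q=proj(n,B); print(a,n,q.min(0).round(1),q.max(0).round(1))
E
```

```text
clock: 7.53
eef_pos: [0.6148, 0.095, 0.4041]
tool_rot: [[-0.262, 0.965, 0.011], [0.965, 0.262, 0.001], [-0.002, 0.011, -1.0]]
ft_force: [0.5, 0.5, 0.4]
opening: 0.352
grasp_force: 0.0
[ 0.45702801 -0.18392991]
0.3918734308220746
0.4 side [259.5 153. ] [285.  180.8]
0.4 top [311.1 188.3] [335.8 217. ]
0.47 side [259.4 152.7] [285.  181.2]
0.47 top [310.5 188.3] [336.4 217. ]
```

```bash
python3 -c "
from h import *
to((.457,-.184,.404),(.457,-.184,.13))"
```

```text
t 7.53 p [0.6148 0.095  0.4041] yaw_y 0.265 f [0.5 0.5 0.4] op 0.352 gf 0.0
[ 0.457 -0.184  0.404] tool d [-0.2279 -0.2253 -0.0018]
[ 0.457 -0.184  0.13 ] tool d [ 0.0005 -0.0029  0.274 ]
```

```bash
python3 nudge.py '[[0.8,-0.0253,-0.0250,0,0],[0.8,-0.0253,-0.0250,0,0],[0.8,-0.0253,-0.0250,0,0],[0.8,-0.0253,-0.0250,0,0],[0.8,-0.0253,-0.0250,0,0]]' >/dev/null; python3 nudge.py '[[0.8,-0.0253,-0.0250,0,0],[0.8,-0.0253,-0.0250,0,0],[0.8,-0.0253,-0.0250,0,0],[0.8,-0.0253,-0.0250,0,0]]'; python3 nudge.py '[[0.8,0,0,0.02,0.12],[0.8,0,0,0.02,0.12],[0.8,0,0,0.02,0.12],[0.8,0,0,0.02,0.12],[0.8,0,0,0.02,0.12]]'>/dev/null; python3 nudge.py '[[0.8,0,0,0.02,0.12],[0.8,0,0,0.02,0.12],[0.8,0,0,0.02,0.12],[0.8,0,0,0.02,0.12],[0.8,0,0,0.02,0.12]]'>/dev/null; python3 nudge.py '[[0.8,0,0,0.02,0.12],[0.8,0,0,0.02,0.11],[0.8,0,0,0.02,0],[0.8,0,0,0,0]]'; python3 -c "
from h import *
to((.457,-.184,.027))"
```

```text
clock: 8.28
eef_pos: [0.4536, -0.1851, 0.3977]
tool_rot: [[-0.262, 0.965, -0.0], [0.965, 0.262, 0.0], [0.0, -0.0, -1.0]]
ft_force: [0.5, -0.4, 0.1]
opening: 0.801
grasp_force: 0.0
clock: 9.45
eef_pos: [0.4517, -0.1824, 0.1344]
tool_rot: [[0.919, 0.395, -0.007], [0.395, -0.919, 0.004], [-0.005, -0.006, -1.0]]
ft_force: [-0.3, 1.1, 0.0]
opening: 0.803
grasp_force: 0.0
t 9.45 p [ 0.4517 -0.1824  0.1344] yaw_y -1.165 f [-0.3  1.1  0. ] op 0.803 gf 0.0
[ 0.457 -0.184  0.027] tool d [0.0048 0.0042 0.1074]
```

```bash
python3 nudge.py '[[0.8,0.0048,0.0042,0,0],[0.8,0,0,0.03,0],[0.8,0,0,0.03,0],[0.8,0,0,0.027,0],[0.8,0,0,0.02,0]]'; python3 nudge.py '[[0,0,0,0,0],[0,0,0,0,0],[0,0,0,0,0],[0,0,0,0,0],[0,0,0,0,0]]' 40; python3 nudge.py '[[0,0,0,0,0],[0,0,0,-0.02,0],[0,0,0,-0.03,0],[0,0,0,-0.03,0],[0,0,0,0,0]]'; python3 - <<'E'
from workcell import manip, optics
import cv2
c=optics.camera("side")["img"]
cv2.imwrite("pics/s3.png",cv2.resize(c[100:250,200:350,::-1],(450,450),interpolation=cv2.INTER_CUBIC))
E
```

```text
clock: 9.87
eef_pos: [0.4621, -0.1865, 0.031]
tool_rot: [[0.919, 0.395, 0.002], [0.395, -0.919, -0.001], [0.001, 0.002, -1.0]]
ft_force: [-0.1, -0.0, -0.7]
opening: 0.799
grasp_force: 0.0
clock: 10.28
eef_pos: [0.462, -0.1864, 0.0329]
tool_rot: [[0.919, 0.395, 0.003], [0.395, -0.919, -0.002], [0.002, 0.003, -1.0]]
ft_force: [0.6, -0.9, -0.1]
opening: 0.392
grasp_force: 44.9
clock: 10.7
eef_pos: [0.4643, -0.1876, 0.1168]
tool_rot: [[0.919, 0.395, 0.01], [0.395, -0.919, -0.005], [0.007, 0.008, -1.0]]
ft_force: [1.7, -0.3, -2.3]
opening: 0.393
grasp_force: 44.9
```

View pics/s3.png

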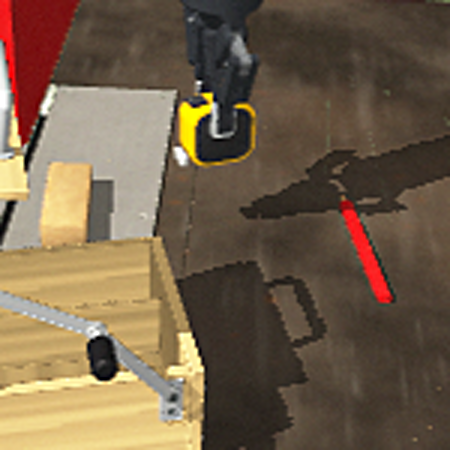

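```bash
python3 nudge.py '[[0,0,0,-0.035,0.07],[0,0,0,-0.035,0.073],[0,0,0,-0.035,0],[0,0,0,0,0]]'; python3 - <<'E'
from h import *
w=Rz(.263)@[-.018,.027,0]+[.556,.0797,0]
to((w[0],w[1],.222),(w[0],w[1],.048))
E
```

```text
clock: 11.08
eef_pos: [0.4642, -0.1875, 0.222]
tool_rot: [[0.966, 0.26, 0.01], [0.26, -0.966, -0.005], [0.008, 0.008, -1.0]]
ft_force: [1.2, -0.2, -0.8]
opening: 0.39
grasp_force: 44.9
t 11.08 p [ 0.4642 -0.1875  0.222 ] yaw_y -1.308 f [ 1.2 -0.2 -0.8] op 0.39 gf 44.9
[0.5316 0.1011 0.222 ] tool d [ 0.1401 -0.2612 -0.0008]
[0.5316 0.1011 0.048 ] tool d [-0.0015 -0.0013  0.174 ]
```

```bash
python3 nudge.py '[[0,0.0117,-0.0218,0,0],[0,0.0117,-0.0218,0,0],[0,0.0117,-0.0218,0,0],[0,0.0117,-0.0218,0,0],[0,0.0117,-0.0218,0,0]]'>/dev/null; python3 nudge.py '[[0,0.0117,-0.0218,0,0],[0,0.0117,-0.0218,0,0],[0,0.0117,-0.0218,0,0],[0,0.0117,-0.0218,0,0],[0,0.0117,-0.0218,0,0]]'>/dev/null; python3 nudge.py '[[0,0.0117,-0.0218,0,0],[0,0.0117,-0.0218,0,0],[0,0,0,0,0],[0,0,0,0,0]]'; python3 - <<'E'
from h import *
to((.5316,.1011,.048))
E
```

```text
clock: 12.25
eef_pos: [0.5274, 0.1042, 0.2145]
tool_rot: [[0.965, 0.262, -0.003], [0.262, -0.965, -0.001], [-0.003, -0.0, -1.0]]
ft_force: [0.2, -0.6, -2.2]
opening: 0.394
grasp_force: 44.8
t 12.25 p [0.5274 0.1042 0.2145] yaw_y -1.305 f [ 0.2 -0.6 -2.2] op 0.394 gf 44.8
[0.5316 0.1011 0.048 ] tool d [0.0038 0.0042 0.1664]
```

```bash
python3 nudge.py '[[0,0.0038,0.0042,0.02,0],[0,0,0,0.03,0],[0,0,0,0.03,0],[0,0,0,0.03,0],[0,0,0,0.03,0]]'; python3 nudge.py '[[0,0,0,0,0],[0,0,0,0,0]]'
```

```text
clock: 12.67
eef_pos: [0.532, 0.0988, 0.0745]
tool_rot: [[0.966, 0.259, -0.001], [0.259, -0.966, -0.001], [-0.001, 0.0, -1.0]]
ft_force: [1.0, -0.6, -2.5]
opening: 0.387
grasp_force: 44.8
clock: 12.83
eef_pos: [0.5306, 0.099, 0.0745]
tool_rot: [[0.966, 0.259, -0.006], [0.259, -0.966, -0.001], [-0.006, -0.001, -1.0]]
ft_force: [0.3, -0.1, -1.8]
opening: 0.39
grasp_force: 44.7
```

```bash
python3 nudge.py '[[0,0,0,0.01,0],[0,0,0,0.01,0],[0,0,0,0.006,0],[0,0,0,0,0]]'; python3 nudge.py '[[0,0,0,0.002,0],[0,0,0,0,0]]'
```

```text
clock: 13.17
eef_pos: [0.5327, 0.1001, 0.0499]
tool_rot: [[0.966, 0.26, -0.001], [0.26, -0.966, -0.0], [-0.001, -0.0, -1.0]]
ft_force: [0.2, -0.1, -1.5]
opening: 0.386
grasp_force: 44.8
clock: 13.33
eef_pos: [0.5334, 0.1003, 0.0486]
tool_rot: [[0.966, 0.26, 0.001], [0.26, -0.966, 0.0], [0.001, 0.0, -1.0]]
ft_force: [0.7, 0.0, -3.0]
opening: 0.386
grasp_force: 44.8
```

```bash
python3 nudge.py '[[0,0,0,0.0015,0],[0,0,0,0,0]]'|sed -n '2p;4p'; python3 nudge.py '[[0.6,0,0,0,0],[0.6,0,0,0,0],[0.6,0,0,0,0],[0.6,0,0,-0.01,0],[0.6,0,0,-0.02,0]]'; python3 nudge.py '[[0.6,0,0,-0.04,0],[0.6,0,0,-0.04,0],[0.6,0,0,-0.04,0],[0.6,0,0,-0.03,0],[0.6,0,0,0,0]]'; python3 - <<'E'
from workcell import manip, optics
import cv2
from h import *
s=optics.camera("side"); c=s["img"]
cv2.imwrite("pics/s4.png",cv2.resize(c[100:280,150:330,::-1],(720,720)[:2],interpolation=cv2.INTER_CUBIC)[:600])
for z in(.148,):
  w=Rz(.263)@[-.0575+.086*np.cos(np.arcsin((z-.082)/.086)),.123,z]+[.556,.0797,0]
  print(w,(proj("side",w)[0]-[150,100])*4)
st()
E
```

```text
eef_pos: [0.5334, 0.1003, 0.0471]
ft_force: [0.3, 0.1, -2.1]
clock: 13.92
eef_pos: [0.5313, 0.1, 0.0758]
tool_rot: [[0.966, 0.26, -0.005], [0.26, -0.966, -0.001], [-0.005, -0.001, -1.0]]
ft_force: [0.1, -0.6, -0.1]
opening: 0.601
grasp_force: 0.0
clock: 14.33
eef_pos: [0.5377, 0.1007, 0.2354]
tool_rot: [[0.966, 0.26, 0.015], [0.26, -0.966, 0.002], [0.015, 0.002, -1.0]]
ft_force: [0.4, -0.2, 0.1]
opening: 0.604
grasp_force: 0.0
[0.52174011 0.19785603 0.148     ] [333.65676136 472.75948606]
t 14.38 p [0.536  0.1005 0.2322] yaw_y -1.308 f [-0.3 -0.1 -0.2] op 0.598 gf 0.0
```

View pics/s4.png

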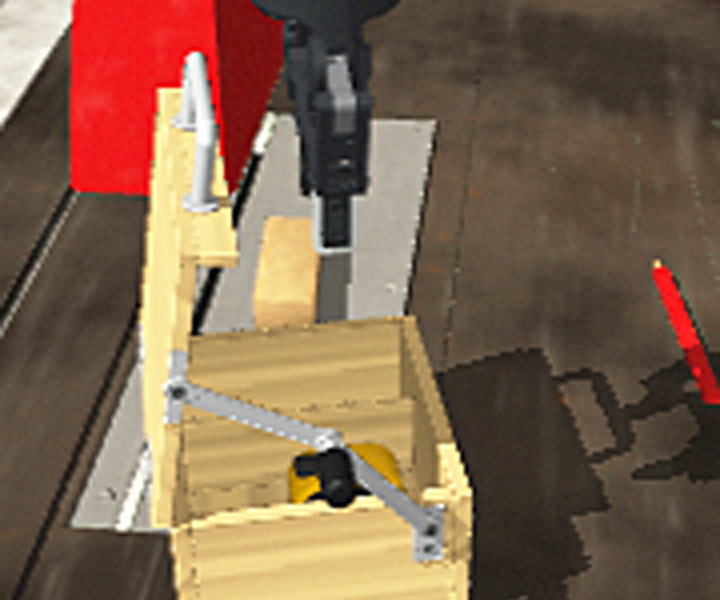

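```bash
python3 nudge.py '[[0,-0.005,-0.025,0,0],[0,-0.005,-0.025,0,0],[0,-0.005,-0.025,0,0],[0,0,-0.025,0,0],[0,0,-0.015,0,-0.12]]'>/dev/null; python3 nudge.py '[[0,0,0,0,-0.12],[0,0,0,0,-0.12],[0,0,0,0,-0.12],[0,0,0,0,-0.12],[0,0,0,0,-0.12]]'>/dev/null;  python3 nudge.py '[[0,0,0,0,-0.12],[0,0,0,0,-0.12],[0,0,0,0,-0.12],[0,0,0,0,-0.12],[0,0,0,0,-0.12]]'>/dev/null; python3 nudge.py '[[0,0,0,0,-0.12],[0,0,0,0,-0.12],[0,0,0,0,-0.011],[0,0,0,0,0]]'; python3 - <<'E'
from h import *
B=lambda x,y,z: Rz(.263)@[x,y,z]+[.556,.0797,0]
a=np.radians([50,50,40,30,20,10,0,-10])
P=[B(-.0575+.086*np.cos(t),.140,.082+.086*np.sin(t)+.0095) for t in a]
P[0][2]+=.02
to(*P)
E
```

```text
clock: 15.97
eef_pos: [0.488, 0.2071, 0.2261]
tool_rot: [[-0.257, 0.966, -0.002], [0.966, 0.257, -0.001], [-0.0, -0.002, -1.0]]
ft_force: [-0.3, 0.5, 0.1]
opening: -0.001
grasp_force: 0.0
t 15.97 p [0.488  0.2071 0.2261] yaw_y 0.26 f [-0.3  0.5  0.1] op -0.001 gf 0.0
[0.5175 0.2143 0.1774] tool d [-0.0006  0.0304  0.0487]
[0.5175 0.2143 0.1574] tool d [0.   0.   0.02]
[0.5277 0.2171 0.1468] tool d [0.     0.0106 0.0106]
[0.536  0.2193 0.1345] tool d [0.     0.0086 0.0123]
[0.5421 0.2209 0.1209] tool d [0.     0.0064 0.0136]
[0.5459 0.222  0.1064] tool d [0.     0.0039 0.0145]
[0.5471 0.2223 0.0915] tool d [0.     0.0013 0.0149]
[0.5459 0.222  0.0766] tool d [-0.     -0.0013  0.0149]
```

```bash
python3 nudge.py '[[0,0,0.015,0.016,0],[0,0,0.0154,0.016,0],[0,0,0,0.017,0],[0,0,0,0,0],[0,0,0,0,0]]';  python3 - <<'E'
from workcell import manip, optics
import cv2
c=optics.camera("side")["img"]
cv2.imwrite("pics/s5.png",cv2.resize(c[130:280,170:320,::-1],(600,600),interpolation=cv2.INTER_CUBIC))
E
```

```text
clock: 16.38
eef_pos: [0.5168, 0.2148, 0.1767]
tool_rot: [[-0.258, 0.966, -0.004], [0.966, 0.258, -0.001], [-0.0, -0.004, -1.0]]
ft_force: [-0.1, -0.1, -0.1]
opening: -0.002
grasp_force: 0.0
```

View pics/s5.png

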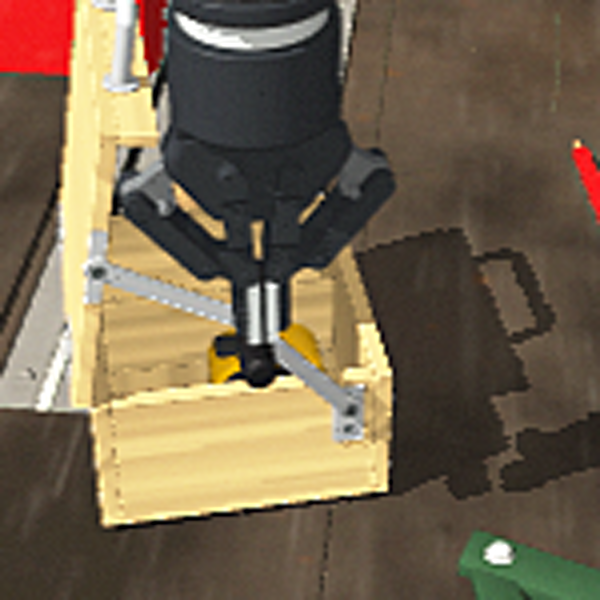

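```bash
python3 nudge.py '[[0,0,0.001,0.012,0],[0,0,0,0.010,0],[0,0,0.0053,0.0053,0],[0,0,0.0053,0.0053,0],[0,0,0.0043,0.0061,0]]'; python3 nudge.py '[[0,0,0.0043,0.0061,0],[0,0,0.0032,0.0068,0],[0,0,0.0032,0.0068,0],[0,0,0.002,0.0073,0],[0,0,0.002,0.0073,0]]'; python3 nudge.py '[[0,0,0.0007,0.0075,0],[0,0,0.0007,0.0075,0],[0,0,-0.0007,0.0075,0],[0,0,-0.0007,0.0075,0]]'
```

```text
clock: 16.85
eef_pos: [0.5354, 0.2201, 0.1403]
tool_rot: [[-0.26, 0.966, 0.004], [0.966, 0.26, 0.001], [0.0, 0.004, -1.0]]
ft_force: [2.5, 0.9, 2.9]
opening: 0.0
grasp_force: 1.4
clock: 17.27
eef_pos: [0.5516, 0.2244, 0.1067]
tool_rot: [[-0.26, 0.966, 0.008], [0.966, 0.26, 0.002], [0.0, 0.008, -1.0]]
ft_force: [3.6, 1.7, 13.7]
opening: 0.001
grasp_force: 6.7
clock: 17.6
eef_pos: [0.5544, 0.2251, 0.0775]
tool_rot: [[-0.26, 0.966, 0.013], [0.966, 0.26, 0.004], [0.0, 0.014, -1.0]]
ft_force: [8.2, 2.0, 7.4]
opening: -0.001
grasp_force: 4.7
```

```bash
python3 - <<'E'
from workcell import manip, optics
import cv2
c=optics.camera("side")["img"]
cv2.imwrite("pics/s6.png",cv2.resize(c[130:280,170:320,::-1],(600,600),interpolation=cv2.INTER_CUBIC))
E
```

```text
(no output)
```

View pics/s6.png

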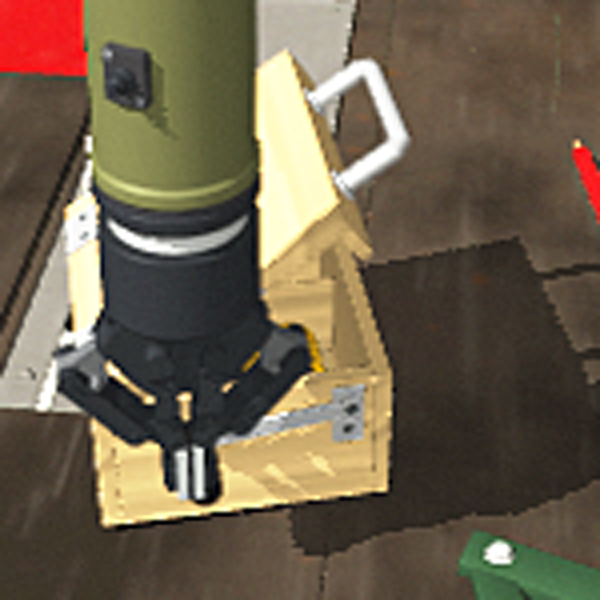

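```bash
python3 nudge.py '[[0,0.02,0,-0.003,0],[0,0.03,0,-0.01,0],[0,0.03,0,-0.02,0],[0,0.03,0,-0.03,0],[0,0.02,0,-0.03,0]]'; for i in 1 2 3 4 5 6 7 8 9 10 11; do python3 nudge.py '[[0,0,0,0,0],[0,0,0,0,0],[0,0,0,0,0],[0,0,0,0,0],[0,0,0,0,0]]' >/dev/null; done; python3 - <<'E'
from h import *
from workcell import manip, optics
st(); n="top"
c=optics.camera(n)["img"].astype(int)
a=d[n]["img"].astype(int)
D=np.abs(c-a).sum(2)
print("lid+handle diff top",(D[118:215,180:275]>60).sum())
print("frame diff",(D[220:300,120:195]>60).sum(),"offcut",(D[135:162,300:355]>60).sum())
c=optics.camera("side")["img"].astype(int);D=np.abs(c-d["side"]["img"].astype(int)).sum(2)
print("side chest diff",(D[172:275,186:290]>60).sum(),"right half",(D[172:235,240:290]>60).sum())
ys,xs=np.nonzero(D[172:275,186:290]>60); print(xs.min()+186,xs.max()+186,ys.min()+172,ys.max()+172) if len(xs) else 0
E
```

```text
clock: 18.07
eef_pos: [0.5109, 0.3491, 0.1657]
tool_rot: [[-0.26, 0.965, -0.007], [0.965, 0.26, -0.003], [-0.001, -0.007, -1.0]]
ft_force: [0.6, -0.5, 0.5]
opening: 0.001
grasp_force: 0.0
t 22.65 p [0.514  0.3482 0.1674] yaw_y 0.263 f [ 0.6 -0.2 -0.1] op 0.001 gf 0.0
lid+handle diff top 0
frame diff 1434 offcut 0
side chest diff 7044 right half 1885
186 289 172 274
```

```bash
python3 nudge.py '[[0,0,0,-0.03,0],[0,0.02,-0.03,0,0],[0,0.02,-0.03,0,0],[0,0.02,-0.03,0,0],[0,0.02,-0.03,0,0]]'>/dev/null; python3 nudge.py '[[0,0.02,-0.03,0,0],[0,0.02,-0.03,0,0],[0,0.02,-0.03,0,0],[0,0.02,-0.03,0,0],[0,0.02,-0.03,0,0]]'>/dev/null; python3 nudge.py '[[0,0.01,-0.03,0,0],[0,0.01,-0.03,0,0],[0,0.01,-0.03,0,0],[0,0,0,0,0],[0,0,0,0,0]]'|sed -n 1,2p; python3 - <<'E'
from h import *
from workcell import manip, optics
for n,B in dict(top=dict(lid=(118,215,180,275),frame=(220,300,120,195),off=(135,162,300,355)),side=dict(chest=(172,275,186,285),frame=(260,350,280,395))).items():
  D=np.abs(optics.camera(n)["img"].astype(int)-d[n]["img"].astype(int)).sum(2)
  for k,(a,b,e,f) in B.items():print(n,k,(D[a:b,e:f]>60).sum())
st()
E
```

```text
clock: 24.0
eef_pos: [0.1104, 0.4573, 0.1976]
top lid 0
top frame 0
top off 0
side chest 181
side frame 0
t 24.1 p [0.1123 0.4577 0.1976] yaw_y 0.264 f [-0.4  0.3 -0.1] op -0.001 gf 0.0
```

```bash
python3 - <<'E'
from h import *
from workcell import manip, optics
D=np.abs(optics.camera("side")["img"].astype(int)-d["side"]["img"].astype(int)).sum(2)[172:275,186:285]>60
ys,xs=np.nonzero(D);print(len(xs),xs.min()+186,xs.max()+186,ys.min()+172,ys.max()+172)
if ys.max()+172<185 and xs.min()+186>250: print(manip.job_done())
E
```

```text
183 237 284 172 234
```

```bash
python3 - <<'E'
from h import *
from workcell import manip, optics
D=(np.abs(optics.camera("side")["img"].astype(int)-d["side"]["img"].astype(int)).sum(2)>60).astype(np.uint8)
n,_,s,c=cv2.connectedComponentsWithStats(D[150:275,186:295])
for r in s[1:]: print(r[0]+186,r[1]+150,r[2:].tolist())
E
```

```text
258 155 [37, 25, 590]
237 229 [1, 1, 1]
255 233 [2, 2, 2]
```

```bash
python3 -c "
from workcell import manip, optics
print(manip.job_done())"
```

```text
the job is handed in; nothing more can be done
None
```

The tape measure is in the wide compartment, the stay is released and the lid is fully shut. The offcut and mitre frame weren't moved, and I handed the job in at about 24 s on the robot's clock, with the arm clear of everything.

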